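Unlock the green instrument's quarter-turn fastener and open its panel

TASK

On the electronics bench, open the green instrument so that the board inside can be reached: turn its black quarter-turn wing knob anticlockwise all the way from locked (red dot) to unlocked (white dot) while the panel is still shut, then swing the panel up by its steel bar handle until it stands about upright, and leave it open. Leave the grey instrument beside it untouched.

Things in the scene. Friction and masses are not known exactly. Their poses are not given: they have to be found in the camera images.
- green_box: Green instrument case fixed to the bench, left or right: 180 mm deep (its x; front is -x, towards the robot), 220 wide (its y), 80 high; origin at the centre of its underside, z up. Its whole top is a 6 mm access panel, upper face at z 86.5 mm, hinged along the far edge (axis parallel to y at x +90, z 80.5). Black wing knob front right, steel bar handle front left.
- green_cam (a joint): Wing knob, upright axis at case x -50, y -55 mm; wing 42 long, 14 thick, z 93 to 129, grip at z 115. Rad: 0 locked (wing along case x, white pointer at the red dot, to the front), grows anticlockwise from above to a stop at 1.571, unlocked (pointer at the white dot, -y). Starts at 0 to 0.2, takes 0.1 N m, stays put. Its tongue holds the panel shut until about 20 degrees from the stop.
- green_panel (a joint): Panel swing, rad: 0 shut, 1.571 upright, stop 1.75; stiff hinge, stays where left, about 5 N at the handle. Handle: round steel bar 10 mm thick, 70 long, parallel to case y, on a post at each end (60 free between), 30 clear beneath. Shut, its centre is at case x -60, y +50, z 121.5 mm; it rises on an arc about the hinge axis (radius 155), away from the robot.
- grey_box: The look-alike: same case, panel, knob and handle in grey, fixed on the other side of the bench. Not to be touched. Origin at the centre of its underside; axes and sizes as for the green one.

How it is judged:
By the outcome, as a careful person would: the job done as asked, in the order asked, and still so for the second after the job is handed in, with the robot touching nothing.
It also fails if it takes over 42 s, if anything falls off the work surface, if the arm or the gripper's body presses on something with over 40 N, if the wrist force passes 120 N, or if a joint passes its speed limit or range.

ROBOT

A 7-joint arm with a two-finger parallel gripper is mounted at the origin on the work surface. World frame = base frame: x ahead of the robot, y to its left, z up, the work surface at z = 0. Lengths are in mm, angles in rad, forces in N, time in s.
With the tool pointing down it reaches from about 425 to 875 mm from the base axis. Payload 8.4 kg.
Tool frame: the origin (TCP) lies midway between the tips of the shut fingers; the grasp point (between the pads) lies 19 mm behind it (hold_point_z is the z of the grasp point in the tool frame, in mm); z points along the fingers, y is the line along which they close (so a half turn about z gives the same grasp; the last joint's range is limited). The gripper opens to 85 mm and grips with 20 to 120 N. Pads are 22 mm wide; open, the fingers measure 114 mm over their backs; the gripper's body (76 mm by 85 mm) begins 54 mm behind the grasp point. The pads swing forward as they close: fully open they stand 13 mm farther back than shut.
Start: joints at [-0.099, 0.333, 0.04, 1.465, -0.013, 1.343, -0.059], TCP at [649.972, -0.012, 231.308] pointing down, gripper open.
Joint ranges: [-2.58, 2.58], [-0.38, 2.09], [-1.3, 1.39], [0.25, 2.4], [-1.5, 4.64], [0.08, 2.09], [-2.65, 2.65]. Speed limits (rad/s): [2.22, 2.22, 2.79, 2.79, 3.14, 3.14, 3.14].

INTERFACE

Orientations are given as a 3x3 rotation matrix whose columns are the frame's x, y, z axes.
In Python, from workcell import * gives the robot as it stands. The module is installed in compiled form; this text tells all that it offers.
- The arm moves only by the tool move_arm, never from a script. Its argument "commands" is a list of rows, each an object with "travel": the shift along the world's x, y, z in m, a list of three; "angular": the turn, a rotation vector about the world's x, y, z in degrees, a list of three; "gripper": the opening, from 0 (shut) to 1 (fully open). In form: [{"travel": [x, y, z], "angular": [rx, ry, rz], "gripper": gripper}, ...]. A call has 1 to 5 rows; each row is the pose to reach, as a shift and turn from the pose commanded when the call began; what a row does not reach only later rows make up. A row lasts 1/10 s, in which the tool goes at most 50 mm and 8.59 degrees, less where a joint would pass 70% of its speed; a pose out of reach is approached as far as the arm can. A call with a gripper value outside its range is refused whole. The fingers move at their own pace and stop on an object; "newtons" is the grip in N (left out, the last holds). Time passes only in rows, so rows that repeat a pose let the fingers close. It gives the time, the measured TCP pose, the force, the opening and the grip force at its end, in the units of the state.
- sense(): the state, without advancing time (a new reading comes with each control period).
- get_image(name): name is "scene" or "side" or "wrist"; returns a dict with "image" (400x640x3 uint8, red, green, blue), "vertical_fov" (degrees; the focal length in pixels is half the picture's height over the tangent of half this angle, whatever the lens; pixels are square), "cx", "cy" (the principal point, pixels), "rvec" (rotation vector, rad) and "tvec" (3), from world to camera coordinates, as OpenCV has them. Camera axes: x right, y down, z forward; pixel columns grow to the right and rows downward; lengths in mm; the calibration is good to about 2 mm. A picture is of the moment at which its call begins. There is no depth.
- close_job(): hands the job in; it is judged then, once.
Trained networks look in a picture, given as the dict that the camera call returned (one of the last four; its "shot" number tells which), for a name from the list of things; names that differ only in an ending like _2 or _b are one class to them, and where a whole thing is asked for, a point or a joint stands for the part that bears it (a point fixed in the world has none). Each returns a list of dicts, best first, with "conf" (0 to 1); they miss things now and then, are a little off and sometimes report something else, mostly with a low value. They report only what shows in the picture. A call takes as long as a camera call.
- find_in(picture, label): "position" ([row, column] in pixels, amid what is visible of it).
The state is a dict: "time_s": time; "q": joint angles; "dq": joint speeds; "tau": joint torques, N m; "position": TCP position; "eef_rot": TCP orientation; "contact_force": force on the tool from outside, world axes, zero at the start; "torque": the same for the moment, N m; "width": finger opening in mm; "grip_force": force on a finger pad.
Only numpy, scipy, OpenCV 4.12 (cv2) and the standard library are available. Lean on these libraries where they do the work, as an engineer would, in place of code of your own. Each camera call takes 0.05 s, during which the arm holds its last target. There are 200 camera calls.

## Working session

There is one attempt and no reset: what is moved stays moved. The work goes in short steps, Python scripts to look and compute and a tool call to move; the robot and the scene stay as the last step left them, time stands still between calls to the robot, and variables do not carry over. Pictures are saved under pics/ and viewed, at most 10 in all, crops included, and the job is handed in when it is done.

Besides the shell and the picture viewer there is one more tool, called by a JSON object that holds its "api" and its "payload". move_arm: Moves the arm, as the interface text tells. Its arguments: {"type":"object","properties":{"commands":{"type":"array","items":{"type":"object","properties":{"travel":{"type":"array","items":{"type":"number"}},"angular":{"type":"array","items":{"type":"number"}},"gripper":{"type":"number"}}}},"newtons":{"type":"number"}},"required":["commands"]}

```bash
mkdir -p pics
cat > h.py <<'E'
from workcell import *
import numpy as np, cv2
def cam(p):
    f=p["image"].shape[0]/2/np.tan(np.radians(p["vertical_fov"])/2)
    K=np.array([[f,0,p["cx"]],[0,f,p["cy"]],[0,0,1.]])
    R=cv2.Rodrigues(np.array(p["rvec"],float))[0]; return K,R,np.array(p["tvec"],float).ravel()
def ray(p,rc,z):
    K,R,t=cam(p); d=R.T@np.linalg.solve(K,[rc[1],rc[0],1.]); c=-R.T@t
    return c+d*(z-c[2])/d[2]
def proj(p,X):
    K,R,t=cam(p); u=(K@(R@np.atleast_2d(X).T+t[:,None])); return (u[:2]/u[2]).T
def save(p,n): cv2.imwrite(f"pics/{n}.png",p["image"][:,:,::-1])
E
python3 - <<'E'
from h import *
for n in ["scene","side","wrist"]:
    p=get_image(n); save(p,n+"0"); K,R,t=cam(p); print(n,"cam at",(-R.T@t).round())
    for l,z in [("green_box",60),("green_cam",115),("green_panel",86),("grey_box",60)]:
        for d in find_in(p,l)[:2]: print(l,np.round(d["position"]),round(d["conf"],2),ray(p,d["position"],z).round())
E
cd pics; python3 -c "
import cv2,numpy as np
cv2.imwrite('a.png',cv2.imread('scene0.png'))"
```

```text
scene cam at [971. 205. 696.]
green_box [244. 420.] 0.62 [546. 179.  60.]
green_cam [195. 413.] 0.69 [492. 135. 115.]
green_panel [236. 426.] 0.86 [542. 184.  86.]
grey_box [169. 255.] 0.94 [ 540. -180.   60.]
side cam at [399. 684. 491.]
green_box [314. 297.] 0.77 [535. 212.  60.]
green_cam [260. 347.] 0.73 [477. 155. 115.]
green_panel [293. 298.] 0.58 [535. 201.  86.]
grey_box [195. 357.] 0.82 [ 503. -139.   60.]
wrist cam at [650.  84. 373.]
green_box [ 51. 181.] 0.7 [530. 111.  60.]
green_cam [11. 86.] 0.71 [489. 131. 115.]
green_panel [ 50. 174.] 0.57 [535. 109.  86.]
grey_box [272. 222.] 0.72 [ 545. -106.   60.]
```

View pics/scene0.png

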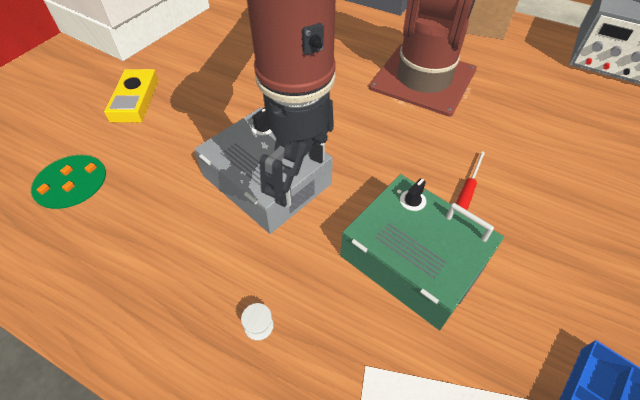

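View pics/wrist0.png

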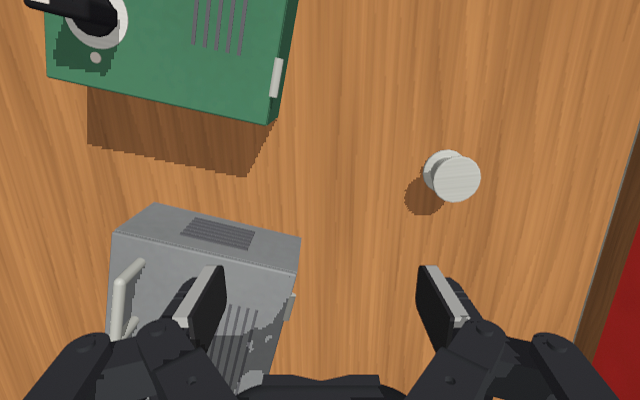

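The scene picture shows the green case at right (panel corners about (col,row) (341,237), (400,176), (502,238), (438,308)). Its knob is near (413,195) and its handle near (472,222), and the grey case sits under the gripper. I'll fit the green case's pose by its silhouette in both views.

```bash
cat > fit.py <<'E'
from h import *
from scipy.optimize import minimize
B=np.array([[x,y,z] for x in(-90,90) for y in(-110,110) for z in(0,86.5)],float)
def pose(P,X): 
    c,s=np.cos(P[2]),np.sin(P[2]); return np.asarray(X)@np.array([[c,s,0],[-s,c,0],[0,0,1]])+[P[0],P[1],0]
def mask(p):
    h=cv2.cvtColor(p["image"],cv2.COLOR_RGB2HSV); m=cv2.inRange(h,(50,60,20),(95,255,200))
    m=cv2.morphologyEx(m,cv2.MORPH_OPEN,np.ones((3,3)))
    n,l,s,_=cv2.connectedComponentsWithStats(m); k=1+np.argmax(s[1:,4]); c=cv2.findContours((l==k).astype(np.uint8),0,1)[0]
    o=np.zeros_like(m); cv2.fillConvexPoly(o,cv2.convexHull(np.vstack(c)),1); return o
def hull(p,P):
    o=np.zeros((400*4,640*4),np.uint8); q=proj(p,pose(P,B)); cv2.fillConvexPoly(o,cv2.convexHull((q*4+1.5).round().astype(np.int32)),255)
    return cv2.resize(o,(640,400),interpolation=cv2.INTER_AREA)/255.
if __name__=="__main__":
    ps=[get_image(n) for n in("scene","side")]; ms=[mask(p) for p in ps]
    for idx in ([0,1],[0],[1]):
        cost=lambda P: sum(abs(hull(ps[i],[P[0],P[1],P[2]/100])-ms[i]).sum() for i in idx)
        r=min((minimize(cost,[545,182,a],method="Nelder-Mead",options=dict(initial_simplex=np.array([[545,182,a],[565,182,a],[545,202,a],[545,182,a+15]]))) for a in(-30,0,20)),key=lambda r:r.fun)
        P=[r.x[0],r.x[1],r.x[2]/100]; print(idx,np.round(P,3),r.fun)
        if len(idx)==2: P0=P
    print("knob",pose(P0,[[-50,-55,115]]).round(1),"handle",pose(P0,[[-60,50,121.5]]).round(1))
    out=[]
    for p in ps:
        im=p["image"][:,:,::-1].copy()
        for X in (B[1::2][[0,1,3,2]],B[::2][[0,1,3,2]]): cv2.polylines(im,[proj(p,pose(P0,X)).round().astype(int)],True,(0,0,255),1)
        for X in ([[-60,15,121.5],[-60,85,121.5]],[[-50,-55,93],[-50,-55,129]],[[-71,-55,129],[-29,-55,129]]): cv2.polylines(im,[proj(p,pose(P0,X)).round().astype(int)],False,(255,0,255),1)
        out.append(im)
    a=cv2.resize(out[0][150:350,300:540],None,fx=1.65,fy=1.65); b=cv2.resize(out[1][190:390,180:420],None,fx=1.65,fy=1.65)
    cv2.imwrite("pics/fit.png",np.hstack([a,b]))
E
python3 fit.py
```

```text
[0, 1] [ 5.40347e+02  1.78375e+02 -2.15000e-01] 1562.992156862745
[0] [ 5.40469e+02  1.78122e+02 -2.15000e-01] 193.31764705882352
[1] [ 5.41414e+02  1.78222e+02 -1.75000e-01] 1310.8392156862744
knob [[479.8 135.3 115. ]] handle [[492.4 240.  121.5]]
```

View pics/fit.png

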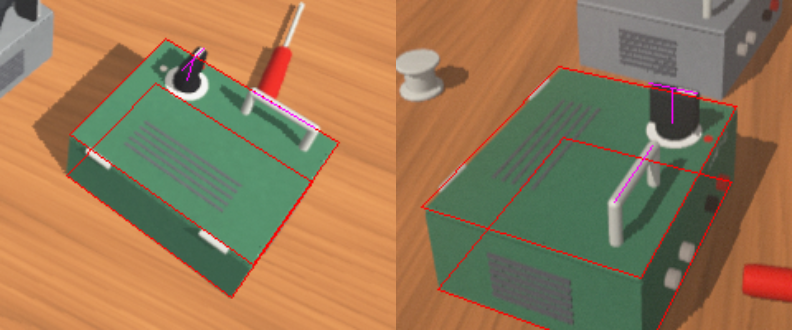

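The fit overlay matches the case edges, the bar and the knob in both views. The case is at (540.4, 178.3) with yaw -0.215 rad, the knob at (480, 135) and the handle at (492, 240). Next I'll check the tool state for the move numbers.

```bash
python3 -c "
from h import *
s=sense(); print(s['time_s'],np.round(s['position'],1),np.round(s['eef_rot'],3).tolist(),s['width'],s['contact_force'])"
```

```text
0.85 [650.   -0.  231.3] [[0.0, 1.0, -0.0], [1.0, -0.0, -0.0], [-0.0, -0.0, -1.0]] 85.5721266069596 [-0.06053778  0.37452994  0.0935164 ]
```

{"api": "move_arm", "payload": {"commands": [{"travel": [-0.017,0.014,0],"angular": [0,0,-8.4],"gripper": 1},{"travel": [-0.034,0.027,0],"angular": [0,0,-16.8],"gripper": 1},{"travel": [-0.051,0.041,0],"angular": [0,0,-25.2],"gripper": 1},{"travel": [-0.068,0.054,0],"angular": [0,0,-33.6],"gripper": 1},{"travel": [-0.085,0.068,0],"angular": [0,0,-42],"gripper": 1}]}}

```text
time_s: 1.35
position: [564.3, 68.4, 231.4]
eef_rot: [[0.674, 0.739, 0.0], [0.739, -0.674, 0.0], [0.0, 0.0, -1.0]]
contact_force: [0.1, 0.6, -0.9]
width: 85.3
grip_force: 0.0
```

{"api": "move_arm", "payload": {"commands": [{"travel": [-0.017,0.014,0],"angular": [0,0,-8.4],"gripper": 1},{"travel": [-0.034,0.027,0],"angular": [0,0,-16.8],"gripper": 1},{"travel": [-0.051,0.041,0],"angular": [0,0,-25.2],"gripper": 1},{"travel": [-0.068,0.054,0],"angular": [0,0,-33.6],"gripper": 1},{"travel": [-0.085,0.068,0],"angular": [0,0,-42],"gripper": 1}]}}

```text
time_s: 1.85
position: [479.3, 136.4, 231.5]
eef_rot: [[0.995, 0.098, 0.0], [0.098, -0.995, 0.0], [0.0, -0.0, -1.0]]
contact_force: [0.1, 0.1, 0.1]
width: 85.5
grip_force: 0.0
```

{"api": "move_arm", "payload": {"commands": [{"travel": [0,0,0],"angular": [0,0,-6.3],"gripper": 1},{"travel": [0,0,0],"angular": [0,0,-12.6],"gripper": 1},{"travel": [0,0,0],"angular": [0,0,-12.6],"gripper": 1}]}}

```text
time_s: 2.15
position: [479.9, 136.1, 231.5]
eef_rot: [[0.993, -0.116, 0.0], [-0.116, -0.993, 0.0], [0.0, -0.0, -1.0]]
contact_force: [-0.4, 0.1, -0.6]
width: 85.7
grip_force: 0.0
```

Run:
```python
from h import *
s=sense(); print(s['time_s'],np.round(s['position'],1),np.round(s['eef_rot'],3).tolist(),np.round(s['q'],2))
p=get_image("wrist"); save(p,"w1")
for d in find_in(p,"green_cam")[:2]: print(np.round(d["position"]),d["conf"],ray(p,d["position"],115).round(1))
im=p["image"][:,:,::-1].copy()
from fit import pose
P=[540.4,178.3,-.215]
for X in ([[-60,15,121.5],[-60,85,121.5]],[[-71,-55,129],[-29,-55,129]]): cv2.polylines(im,[proj(p,pose(P,X)).round().astype(int)],False,(255,0,255),1)
cv2.imwrite("pics/w1o.png",im)
```

```text
2.15 [479.9 136.1 231.5] [[0.993, -0.116, 0.0], [-0.116, -0.993, 0.0], [0.0, -0.0, -1.0]] [-0.4   0.03  0.04  1.83 -0.    1.29 -2.05]
[188. 323.] 0.68 [483.3 133.5 115. ]
```

View pics/w1o.png

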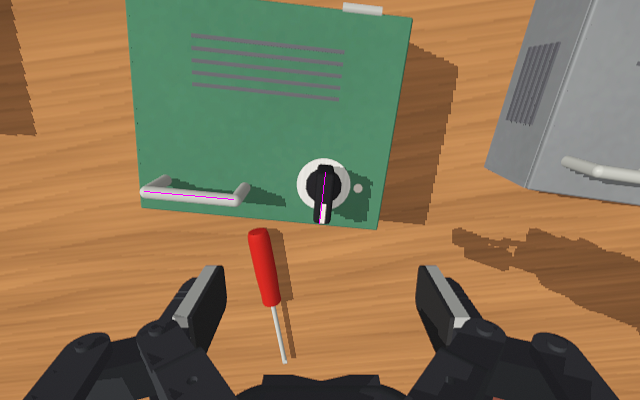

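The wrist view shows the wing at (323,195) pointing straight down the image, in line with the tool. The pads stand either side of it, and the handle is clear at left. Next I'll descend, grip and turn.

{"api": "move_arm", "payload": {"commands": [{"travel": [0,-0.001,-0.04],"angular": [0,0,0],"gripper": 0.6},{"travel": [0,-0.001,-0.075],"angular": [0,0,0],"gripper": 0.6},{"travel": [0,-0.001,-0.105],"angular": [0,0,0],"gripper": 0.6},{"travel": [0,-0.001,-0.125],"angular": [0,0,0],"gripper": 0.6},{"travel": [0,-0.001,-0.133],"angular": [0,0,0],"gripper": 0.6}], "newtons": 40}}

```text
time_s: 2.75
position: [478.8, 134.4, 96.2]
eef_rot: [[0.994, -0.113, -0.003], [-0.113, -0.994, -0.001], [-0.003, 0.002, -1.0]]
contact_force: [0.5, -0.0, 0.2]
width: 51.4
grip_force: 0.0
```

{"api": "move_arm", "payload": {"commands": [{"gripper": 0,"travel": [0,0,0],"angular": [0,0,0]},{"gripper": 0,"travel": [0,0,0],"angular": [0,0,0]},{"gripper": 0,"travel": [0,0,0],"angular": [0,0,0]},{"gripper": 0,"travel": [0,0,0],"angular": [0,0,0]},{"gripper": 0,"travel": [0,0,0],"angular": [0,0,0]}], "newtons": 40}}

```text
time_s: 3.25
position: [481.2, 134.0, 99.7]
eef_rot: [[0.993, -0.116, 0.003], [-0.116, -0.993, -0.0], [0.003, 0.0, -1.0]]
contact_force: [2.4, -4.7, 2.5]
width: 13.0
grip_force: 41.8
```

{"api": "move_arm", "payload": {"commands": [{"travel": [0,0,0],"angular": [0,0,7],"gripper": 0},{"travel": [0,0,0],"angular": [0,0,14],"gripper": 0},{"travel": [0,0,0],"angular": [0,0,21],"gripper": 0},{"travel": [0,0,0],"angular": [0,0,28],"gripper": 0},{"travel": [0,0,0],"angular": [0,0,35],"gripper": 0}]}}

```text
time_s: 3.75
position: [480.9, 135.4, 99.8]
eef_rot: [[0.877, 0.48, 0.002], [0.48, -0.877, 0.001], [0.003, 0.0, -1.0]]
contact_force: [-0.1, 0.7, 2.7]
width: 13.1
grip_force: 41.8
```

{"api": "move_arm", "payload": {"commands": [{"travel": [0,0,0],"angular": [0,0,7],"gripper": 0},{"travel": [0,0,0],"angular": [0,0,14],"gripper": 0},{"travel": [0,0,0],"angular": [0,0,21],"gripper": 0},{"travel": [0,0,0],"angular": [0,0,28],"gripper": 0},{"travel": [0,0,0],"angular": [0,0,35],"gripper": 0}]}}

```text
time_s: 4.25
position: [479.8, 136.5, 99.7]
eef_rot: [[0.442, 0.897, 0.0], [0.897, -0.442, 0.002], [0.002, -0.001, -1.0]]
contact_force: [-6.3, 3.3, 5.5]
width: 13.3
grip_force: 42.4
```

{"api": "move_arm", "payload": {"commands": [{"travel": [0,0,0],"angular": [0,0,6],"gripper": 0},{"travel": [0,0,0],"angular": [0,0,11],"gripper": 0},{"travel": [0,0,0],"angular": [0,0,14],"gripper": 0},{"travel": [0,0,0],"angular": [0,0,16],"gripper": 0},{"travel": [0,0,0],"angular": [0,0,16],"gripper": 0}]}}

```text
time_s: 4.75
position: [479.2, 136.6, 99.7]
eef_rot: [[0.183, 0.983, -0.001], [0.983, -0.183, 0.002], [0.002, -0.001, -1.0]]
contact_force: [-7.3, 3.5, 8.0]
width: 13.5
grip_force: 46.0
```

```bash
python3 -c "
from h import *
s=sense(); print(s['contact_force'],s['torque'],np.degrees(np.arctan2(-s['eef_rot'][0][0],s['eef_rot'][1][0])),s['eef_rot'][1],s['eef_rot'][0])"
```

```text
[-7.25611157  3.53062099  8.04496672] [ 0.73264703  1.91560037 -0.79727433] -10.52022396674257 [ 0.98318875 -0.18258     0.00210362] [ 1.82582249e-01  9.83190143e-01 -9.29522020e-04]
```

The wrist moment of -0.8 N m about z shows that the knob is at its stop. Next I'll release, lift and check it.

{"api": "move_arm", "payload": {"commands": [{"travel": [0,0,0],"angular": [0,0,-1],"gripper": 0.6},{"travel": [0,0,0],"angular": [0,0,-1],"gripper": 0.6},{"travel": [0,0,0],"angular": [0,0,-1],"gripper": 0.6},{"travel": [0,0,0.03],"angular": [0,0,-2],"gripper": 0.6},{"travel": [0,0,0.07],"angular": [0,0,-2],"gripper": 0.6}]}}

```text
time_s: 5.25
position: [478.8, 134.4, 167.6]
eef_rot: [[0.219, 0.976, -0.004], [0.976, -0.219, -0.001], [-0.002, -0.003, -1.0]]
contact_force: [1.7, 0.6, -0.3]
width: 51.4
grip_force: 0.0
```

{"api": "move_arm", "payload": {"commands": [{"travel": [0,0,0.02],"angular": [0,0,0],"gripper": 0.6},{"travel": [0.004,0.035,0.02],"angular": [0,0,0],"gripper": 0.6},{"travel": [0.009,0.07,0.02],"angular": [0,0,0],"gripper": 0.6},{"travel": [0.013,0.104,0.02],"angular": [0,0,0],"gripper": 0.6},{"travel": [0.013,0.104,0.02],"angular": [0,0,0],"gripper": 0.6}]}}

```text
time_s: 5.75
position: [492.3, 244.1, 188.3]
eef_rot: [[0.212, 0.977, -0.0], [0.977, -0.212, 0.002], [0.002, -0.001, -1.0]]
contact_force: [0.1, 0.1, -0.0]
width: 51.2
grip_force: 0.0
```

Run:
```python
from h import *
from fit import pose
s=sense(); print(s['time_s'],np.round(s['position'],1),np.round(s['eef_rot'],3).tolist(),np.round(s['q'],2))
P=[540.4,178.3,-.215]; o=[]
for n in("scene","side"):
    p=get_image(n); im=p["image"][:,:,::-1].copy()
    for X in ([[-60,15,121.5],[-60,85,121.5]],[[-50,-76,129],[-50,-34,129]]): cv2.polylines(im,[proj(p,pose(P,X)).round().astype(int)],False,(255,0,255),1)
    o.append(cv2.resize(im[130:350,300:540] if n=="scene" else im[150:370,200:440],None,fx=1.65,fy=1.65))
cv2.imwrite("pics/k.png",np.hstack(o))
```

```text
5.75 [492.3 244.1 188.3] [[0.212, 0.977, -0.0], [0.977, -0.212, 0.002], [0.002, -0.001, -1.0]] [-0.4   0.17 -0.16  1.76  0.03  1.21 -0.78]
```

View pics/k.png

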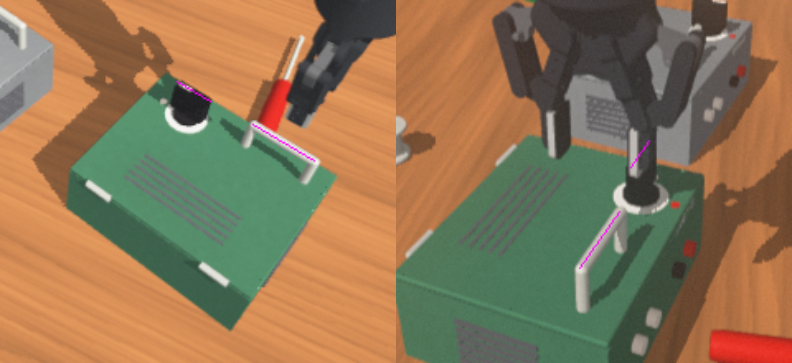

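The pictures show the panel still shut and the wing lying along case y, matching the magenta line for the unlocked pose (scene crop (178,83) to (210,100)). The gripper is above the handle. Next I'll go down and grip the bar.

{"api": "move_arm", "payload": {"commands": [{"travel": [0,-0.002,-0.03],"angular": [0,0,0],"gripper": 0.6},{"travel": [0,-0.003,-0.055],"angular": [0,0,0],"gripper": 0.6},{"travel": [0,-0.003,-0.075],"angular": [0,0,0],"gripper": 0.6},{"travel": [0,-0.003,-0.085],"angular": [0,0,0],"gripper": 0.6},{"travel": [0,-0.003,-0.085],"angular": [0,0,0],"gripper": 0.2}]}}

```text
time_s: 6.35
position: [492.5, 234.6, 102.2]
eef_rot: [[0.219, 0.976, -0.002], [0.976, -0.219, -0.001], [-0.002, -0.002, -1.0]]
contact_force: [-0.4, -0.7, -0.1]
width: 38.0
grip_force: 0.0
```

{"api": "move_arm", "payload": {"commands": [{"gripper": 0,"travel": [0,0,0],"angular": [0,0,0]},{"gripper": 0,"travel": [0,0,0],"angular": [0,0,0]},{"gripper": 0,"travel": [0,0,0],"angular": [0,0,0]},{"gripper": 0,"travel": [0,0,0],"angular": [0,0,0]},{"gripper": 0,"travel": [0,0,0],"angular": [0,0,0]}], "newtons": 40}}

```text
time_s: 6.85
position: [491.2, 236.6, 104.5]
eef_rot: [[0.217, 0.976, -0.003], [0.976, -0.217, 0.0], [-0.0, -0.002, -1.0]]
contact_force: [-10.5, -0.5, 8.0]
width: 8.8
grip_force: 39.1
```

```bash
cat > arc.py <<'E'
from h import *
# grasp-point arc about hinge; tool tilts phi about case +y, TCP = grasp + 19*tool z
import sys
from scipy.spatial.transform import Rotation as Ro
def tab(yaw=-.215,n=18,tilt=25,end=90):
    c,s=np.cos(yaw),np.sin(yaw); ex=np.array([c,s,0]); ey=np.array([-s,c,0]); ez=np.array([0,0,1.])
    f=lambda th:(lambda ph:155*(ez*np.sin(a0+th)-ex*np.cos(a0+th))+19*(-ez*np.cos(ph)-ex*np.sin(ph)))(np.radians(tilt)*th/np.radians(end))
    a0=np.arctan2(41,150); q=[f(np.radians(end)*k/n) for k in range(n+1)]
    print("tilt axis per 1 deg",ey.round(3))
    for k in range(0,n,5):
        print("call",k//5)
        for j in range(k+1,min(k+6,n+1)): print(((q[j]-q[k])/1000).round(4).tolist(),(ey*tilt*(j-k)/n).round(2).tolist())
tab()
E
python3 arc.py; python3 -c "
from h import *
s=sense(); print(s['contact_force'],np.round(s['q'],2))"
```

```text
tilt axis per 1 deg [0.213 0.977 0.   ]
call 0
[0.0036, -0.0008, 0.0129] [0.3, 1.36, 0.0]
[0.0083, -0.0018, 0.0254] [0.59, 2.71, 0.0]
[0.014, -0.003, 0.0374] [0.89, 4.07, 0.0]
[0.0207, -0.0045, 0.0488] [1.19, 5.43, 0.0]
[0.0283, -0.0062, 0.0595] [1.48, 6.78, 0.0]
call 1
[0.0085, -0.0019, 0.01] [0.3, 1.36, 0.0]
[0.0179, -0.0039, 0.0191] [0.59, 2.71, 0.0]
[0.0279, -0.0061, 0.0274] [0.89, 4.07, 0.0]
[0.0387, -0.0084, 0.0347] [1.19, 5.43, 0.0]
[0.05, -0.0109, 0.041] [1.48, 6.78, 0.0]
call 2
[0.0118, -0.0026, 0.0052] [0.3, 1.36, 0.0]
[0.024, -0.0052, 0.0094] [0.59, 2.71, 0.0]
[0.0365, -0.008, 0.0124] [0.89, 4.07, 0.0]
[0.0491, -0.0107, 0.0142] [1.19, 5.43, 0.0]
[0.0619, -0.0135, 0.0149] [1.48, 6.78, 0.0]
call 3
[0.0128, -0.0028, -0.0005] [0.3, 1.36, 0.0]
[0.0255, -0.0056, -0.0021] [0.59, 2.71, 0.0]
[0.0379, -0.0083, -0.0049] [0.89, 4.07, 0.0]
[-10.45155225  -0.46040221   8.04933434] [-0.39  0.24 -0.15  1.86  0.04  1.05 -0.78]
```

{"api": "move_arm", "payload": {"commands": [{"travel": [0.003,-0.001,0.013],"angular": [0.3,1.36,0],"gripper": 0},{"travel": [0.007,-0.002,0.025],"angular": [0.59,2.71,0],"gripper": 0},{"travel": [0.013,-0.003,0.037],"angular": [0.89,4.07,0],"gripper": 0},{"travel": [0.02,-0.0045,0.049],"angular": [1.19,5.43,0],"gripper": 0},{"travel": [0.0275,-0.006,0.0595],"angular": [1.48,6.78,0],"gripper": 0}], "newtons": 50}}

```text
time_s: 7.35
position: [518.3, 230.5, 163.6]
eef_rot: [[0.217, 0.968, -0.123], [0.976, -0.215, 0.026], [-0.002, -0.126, -0.992]]
contact_force: [-9.0, 0.6, -0.2]
width: 8.1
grip_force: 48.8
```

{"api": "move_arm", "payload": {"commands": [{"travel": [0.0085,-0.002,0.01],"angular": [0.3,1.36,0],"gripper": 0},{"travel": [0.018,-0.004,0.019],"angular": [0.59,2.71,0],"gripper": 0},{"travel": [0.028,-0.006,0.0275],"angular": [0.89,4.07,0],"gripper": 0},{"travel": [0.0385,-0.0085,0.0345],"angular": [1.19,5.43,0],"gripper": 0},{"travel": [0.05,-0.011,0.041],"angular": [1.48,6.78,0],"gripper": 0}]}}

```text
time_s: 7.85
position: [568.2, 219.5, 206.7]
eef_rot: [[0.216, 0.947, -0.239], [0.976, -0.21, 0.051], [-0.001, -0.245, -0.97]]
contact_force: [-12.1, -2.5, 10.4]
width: 7.8
grip_force: 48.7
```

Run:
```python
from h import *
s=sense(); print(s['contact_force'],s['torque'],np.round(s['q'],2))
o=[get_image(n)["image"][:,:,::-1] for n in("scene","side")]
cv2.imwrite("pics/m.png",np.hstack([cv2.resize(o[0][80:380,260:580],None,fx=1.25,fy=1.25),cv2.resize(o[1][80:380,180:500],None,fx=1.25,fy=1.25)]))
```

```text
[-12.06402226  -2.48193145  10.41358569] [-0.34560219  3.1333659   0.16756419] [-0.28  0.43 -0.11  1.41 -0.09  1.51 -0.59]
```

View pics/m.png

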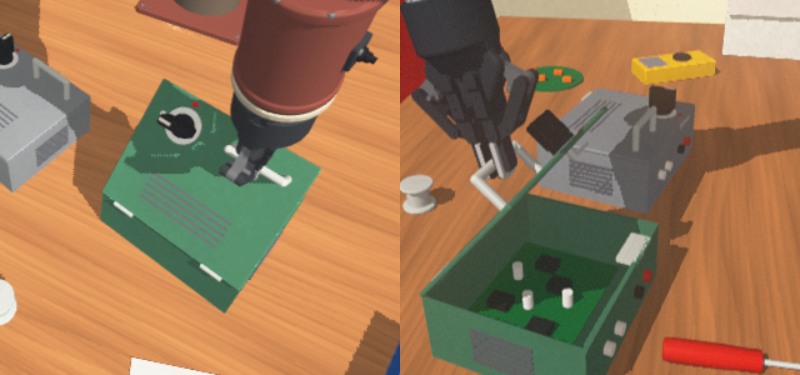

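The pictures show the panel about halfway open, the bar still between the pads and the wing at the white dot. The grasp point is about 4 mm outside the arc, so I'll bring the target in slightly and carry on.

{"api": "move_arm", "payload": {"commands": [{"travel": [0.012,-0.0025,0.004],"angular": [0.3,1.36,0],"gripper": 0},{"travel": [0.0245,-0.005,0.007],"angular": [0.59,2.71,0],"gripper": 0},{"travel": [0.037,-0.008,0.0095],"angular": [0.89,4.07,0],"gripper": 0},{"travel": [0.05,-0.011,0.0115],"angular": [1.19,5.43,0],"gripper": 0},{"travel": [0.063,-0.0135,0.012],"angular": [1.48,6.78,0],"gripper": 0}]}}

```text
time_s: 8.45
position: [633.8, 205.0, 220.9]
eef_rot: [[0.217, 0.913, -0.346], [0.976, -0.203, 0.077], [-0.0, -0.354, -0.935]]
contact_force: [-6.2, -4.5, 18.3]
width: 8.2
grip_force: 53.5
```

```bash
cat > st.py <<'E'
from h import *
s=sense(); R=np.array(s['eef_rot']); g=np.array(s['position'])-19*R[:,2]
c,n=np.cos(-.215),np.sin(-.215); d=g[:2]-[540.4,178.3]; x=c*d[0]+n*d[1]-90; z=g[2]-80.5
print(s['time_s'],s['contact_force'],s['torque'],np.round(s['q'],2),"radius",np.hypot(x,z),"theta",np.degrees(np.arctan2(z,-x))-15.3)
E
python3 st.py
```

```text
8.45 [-6.1604918  -4.53330648 18.27187719] [-0.58591473  2.35178971  0.34844165] [-0.23  0.63 -0.09  1.11 -0.13  1.72 -0.53] radius 158.20831285896892 theta 75.53500626685101
```

{"api": "move_arm", "payload": {"commands": [{"travel": [0.013,-0.003,0],"angular": [0.3,1.36,0],"gripper": 0},{"travel": [0.0255,-0.0055,-0.002],"angular": [0.59,2.71,0],"gripper": 0},{"travel": [0.038,-0.0085,-0.005],"angular": [0.89,4.07,0],"gripper": 0},{"travel": [0.038,-0.0085,-0.005],"angular": [0.89,4.07,0],"gripper": 0}]}}

```text
time_s: 8.85
position: [673.8, 195.6, 213.0]
eef_rot: [[0.22, 0.885, -0.41], [0.976, -0.2, 0.091], [-0.001, -0.42, -0.908]]
contact_force: [4.1, -3.1, 7.7]
width: 8.0
grip_force: 55.4
```

```bash
python3 st.py
python3 - <<'E'
from h import *
o=[get_image(n)["image"][:,:,::-1] for n in("scene","side")]
cv2.imwrite("pics/n.png",np.hstack([cv2.resize(o[0][80:380,260:580],None,fx=1.25,fy=1.25),cv2.resize(o[1][80:380,180:500],None,fx=1.25,fy=1.25)]))
E
```

```text
8.85 [ 4.10665348 -3.1209537   7.6961701 ] [-0.57905026 -0.36339647  0.06277894] [-0.21  0.77 -0.08  0.9  -0.15  1.85 -0.51] radius 156.19837682134707 theta 91.28411665813718
```

View pics/n.png

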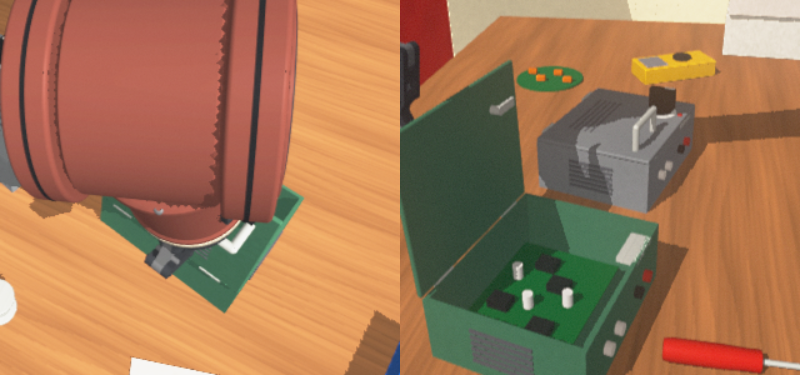

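The side view shows the panel standing upright with the board exposed. Next I'll open a little and back off along the tool axis.

{"api": "move_arm", "payload": {"commands": [{"travel": [0,0,0],"angular": [0,0,0],"gripper": 0.28},{"travel": [0,0,0],"angular": [0,0,0],"gripper": 0.28},{"travel": [0,0,0],"angular": [0,0,0],"gripper": 0.28},{"travel": [0.004,-0.001,0.009],"angular": [0,0,0],"gripper": 0.28},{"travel": [0.012,-0.0025,0.027],"angular": [0,0,0],"gripper": 0.28}]}}

```text
time_s: 9.45
position: [682.6, 194.7, 237.0]
eef_rot: [[0.217, 0.883, -0.415], [0.976, -0.198, 0.089], [-0.003, -0.425, -0.905]]
contact_force: [-0.5, 0.7, -0.4]
width: 24.0
grip_force: 0.0
```

{"api": "move_arm", "payload": {"commands": [{"travel": [0.012,-0.0025,0.027],"angular": [0,0,0],"gripper": 0.28},{"travel": [0.025,-0.005,0.054],"angular": [0,0,0],"gripper": 0.28},{"travel": [0.045,-0.01,0.085],"angular": [0,0,0],"gripper": 0.28},{"travel": [0.07,-0.02,0.11],"angular": [0,0,0],"gripper": 0.28},{"travel": [0.07,-0.02,0.11],"angular": [0,0,0],"gripper": 0.28}]}}

```text
time_s: 9.95
position: [735.9, 167.8, 363.5]
eef_rot: [[0.263, 0.924, -0.279], [0.961, -0.225, 0.16], [0.085, -0.31, -0.947]]
contact_force: [1.4, -1.0, -0.8]
width: 23.9
grip_force: 0.0
```

```bash
python3 st.py
python3 - <<'E'
from h import *
o=[get_image(n)["image"][:,:,::-1] for n in("scene","side")]
cv2.imwrite("pics/o.png",np.hstack([cv2.resize(o[0][80:380,260:580],None,fx=1.25,fy=1.25),cv2.resize(o[1][80:380,180:500],None,fx=1.25,fy=1.25)]))
E
```

```text
9.95 [ 1.39491183 -0.98441535 -0.84065386] [-0.23316759 -0.34209318 -0.01941616] [-0.27  0.84  0.34  0.49 -0.48  2.09 -0.45] radius 320.15220079306516 theta 94.62383418855423
```

View pics/o.png

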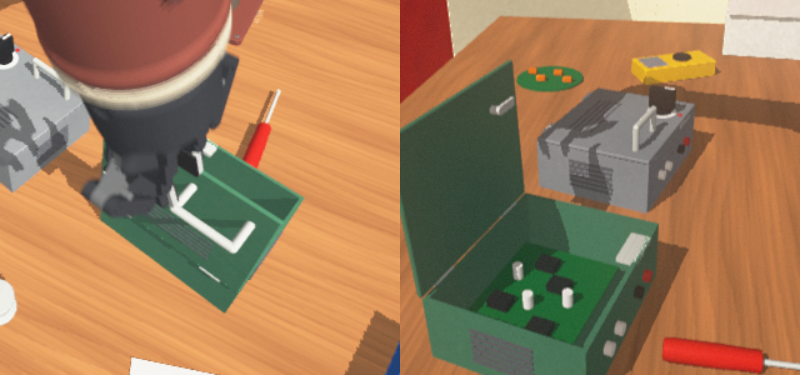

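The panel stands upright and the gripper is clear of it. Joint 6 is near its limit, so I'll ease the tilt before handing in.

{"api": "move_arm", "payload": {"commands": [{"travel": [0.05,-0.02,0.11],"angular": [-1.5,-7,0],"gripper": 0.28},{"travel": [0.0,0,0],"angular": [-1.5,-7,0],"gripper": 0.28},{"travel": [0.0,0,0],"angular": [-3,-14,0],"gripper": 0.28},{"travel": [0.0,0,0],"angular": [-3,-14,0],"gripper": 0.28}]}}

```text
time_s: 10.45
position: [734.6, 167.2, 366.5]
eef_rot: [[0.24, 0.97, -0.033], [0.966, -0.235, 0.107], [0.096, -0.058, -0.994]]
contact_force: [-1.2, 0.3, -0.2]
width: 23.9
grip_force: 0.0
```

```bash
python3 st.py
python3 - <<'E'
from h import *
print(np.round(sense()['dq'],3),sense()['position'])
p=get_image("side"); save(p,"f"); print(find_in(p,"green_panel")[:1])
E
```

```text
10.45 [-1.24479414  0.33379799 -0.22580939] [-0.07337757  0.04307907 -0.03303573] [-0.43  0.58  0.39  0.89 -0.33  1.72 -0.38] radius 321.80383909550596 theta 93.39171060018498
[-0.314 -0.521  0.071  0.899  0.292 -0.726  0.104] [734.57467607 167.15506695 366.45041584]
[{'position': [216.0, 221.9], 'conf': 0.7}]
```

```bash
python3 -c "
from workcell import *
print(close_job())"
```

```text
the job is handed in; nothing more can be done
None
```

The green instrument is open: its knob was turned to unlocked while the panel was shut, the panel was raised by its handle to about upright, the gripper is clear, the grey instrument was not touched, and the job was handed in at about 10.5 s.

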